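# Fetch the tin from the blocked pull-out and restore the row in front

## Task

I need the small food tin that is in the pull-out tray under the wire shelf: first stand the jam jar and the slim spice jar that block the pull-out on the oblong steel side tray, then draw the pull-out well out by its handle. Take the tin, stand it in the middle of the round cork mat, and push the pull-out fully home again with the honey jar still standing in its place in it. Finally put the two jars back upright, each where it stood at the start; none of these things may be knocked over.

Things in the scene. Friction and masses are not known exactly. Their poses are not given: they have to be found in the camera images.
- organiser: Fixed chrome wire shelf, 196 (x) x 264 (y) x 121 mm high, on the white draining board (top at z = -0.003); the pull-out below is seen through its wires but not reachable through them. Origin: centre of its footprint on the board. Its -x points out of the front, where the pull-out comes; y along the front. Jam jar and slim jar stand about 175 mm from the origin along -x, 62 mm to either side.
- pullout (a joint): How far the pull-out is drawn, m, along the organiser's -x: 0 home (as at the start), 0.16 its stop; draw it 0.14 or more to lift things out. Slides with 1 to 2 N and stays put. Grey tray, inside 170 (x) x 228 (y) mm, 32 mm deep, a 17 mm high divider along x in the middle, floor 16 mm above the board; pale wooden front 246 mm wide, top edge 91 mm above the board.
- pull_handle (a point): Middle of the steel bar handle of the pull-out, 35 mm off its wooden front and 75 mm above the board; a level round bar about 11 mm thick and 110 mm long along the organiser's y, held by a stub at each end; pinch it from above in the middle, one finger before and one behind it. Moves with the pull-out.
- jam_jar: Round glass jar of jam with a red lid, 65 mm across, 97 mm high, about 0.35 kg; grip it around 48 mm above the foot. Origin: centre of the underside, z up. Starts to the left or right in front of the organiser.
- slim_jar: Slim round spice jar with an ochre cap, 44 mm across, 120 mm high (cap from 91 mm up), about 0.35 kg; grip it around 70 mm above the foot. Origin: centre of the underside, z up. Starts on the other side in front of the organiser.
- food_tin: Small round food tin with a bare metal lid, 58 mm across, 72 mm high, about 0.2 kg: the thing to fetch. Origin: centre of its underside, z up. Starts in the left or right half of the pull-out.
- honey_jar: Squat glass jar of honey with a dark lid, 65 mm across, 86 mm high, about 0.35 kg. Origin: centre of its underside. Stands in the other half of the pull-out and stays there.
- side_tray: Fixed oblong steel tray lying on the wooden hob cover (top at z = 0.050), 210 (its x) x 120 (its y) mm, rim 14 mm high and 4 mm wide, floor 4 mm thick. Origin: centre of its underside. The side area for the two jars: both fit in a row along its x, about 50 mm either side of the middle.
- cork_mat: Fixed round cork mat on the wooden hob cover (top at z = 0.050), 90 mm across, 6 mm thick. Origin: centre of its underside. The tin goes in its middle.
Mind the look-alikes: they are no part of the job. Leave any green or turquoise look-alike of the food_tin alone.

How it is judged:
By the outcome, as a careful person would: the job done as asked, in the order asked, and still so for the second after the job is handed in, with the robot touching nothing.
It also fails if it takes over 138 s, if anything falls off the work surface, if the arm or the gripper's body presses on something with over 40 N, if the wrist force passes 120 N, or if a joint passes its speed limit or range.

## Robot

A 6-joint arm with a two-finger parallel gripper is mounted at the origin on a cart in front of the work surface, level with it; the furniture and walls round the work are solid. World frame = base frame: x ahead of the robot, y to its left, z up, the work surface at z = 0. Lengths are in m, angles in rad, forces in N, time in s.
With the tool pointing down it reaches from about 0.375 to 0.925 m from the base axis. Payload 5.7 kg.
Tool frame: the origin (TCP) lies at the very end of the fingers, on their centre line; the grasp point (between the pads) lies 19 mm behind it; z points along the fingers, y is the line along which they close (so a half turn about z gives the same grasp; the last joint's range is limited). The gripper opens to 88 mm and grips with 3 to 60 N. Pads are 20 mm wide; open, the fingers measure 115 mm over their backs; the gripper's body (75 mm by 178 mm) begins 61 mm behind the grasp point.
Start: joints at [-1.268, 0.359, 1.51, -0, 1.272, -0.115], TCP at [0.243, -0.548, 0.223] pointing down, gripper open.
Joint ranges: [-2.97, 2.97], [-1.01, 2.36], [0.21, 2.38], [-0.96, 4.11], [0.2, 2.71], [-2.98, 2.98]. Speed limits (rad/s): [2.39, 2.39, 3.14, 3.14, 3.14, 3.14].

## Interface

Orientations are given as a unit quaternion [x, y, z, w].
In Python, from station import manip, eyes gives the robot as it stands. The module is installed in compiled form; this text tells all that it offers.
- The arm moves only by the tool jog_arm, never from a script. Its argument "targets" is a list of rows, each a list of 7 numbers: the turn, a rotation vector about the tool's x, y, z in degrees, then the shift along the tool's x, y, z in mm, then the opening in per cent of the stroke, from 0 (shut) to 100 (fully open). A call has 1 to 8 rows; each row is the pose to reach, as a shift and turn from the pose commanded when the call began, along the tool's axes at that moment; what a row does not reach only later rows make up. A row lasts 1/10 s, in which the tool goes at most 50 mm and 8.59 degrees, less where a joint would pass 70% of its speed; a pose out of reach is approached as far as the arm can. A call with a gripper value outside its range is refused whole. The fingers move at their own pace and stop on an object; "squeeze" is the grip in N (left out, the last holds). Time passes only in rows, so rows that repeat a pose let the fingers close. It gives the time, the measured TCP pose, the force, the opening and the grip force at its end, in the units of the state.
- manip.read_state(): the state, without advancing time (a new reading comes with each control period).
- eyes.read_camera(name): name is "side" or "top" or "wrist"; returns a dict with "color" (420x560x3 uint8, red, green, blue), "mtx" (3x3 intrinsics, pixels), "T" (4x4, takes a point from camera to world coordinates). Camera axes: x right, y down, z forward; pixel columns grow to the right and rows downward; lengths in m; the calibration is good to about 2 mm. A picture is of the moment at which its call begins. There is no depth.
- manip.close_job(): hands the job in; it is judged then, once.
The state is a dict: "clock": time; "joint_pos": joint angles; "joint_velocities": joint speeds; "joint_efforts": joint torques, N m; "tcp_pos": TCP position; "tcp_rot": TCP orientation; "force": force on the tool from outside, world axes, zero at the start; "wrist_torque": the same for the moment, N m; "width": finger opening in m; "grip_force": force on a finger pad.
Only numpy, scipy, OpenCV 4.12 (cv2) and the standard library are available. Lean on these libraries where they do the work, as an engineer would, in place of code of your own. Each camera call takes 0.05 s, during which the arm holds its last target. There are 200 camera calls.

## Working session

There is one attempt and no reset: what is moved stays moved. The work goes in short steps, Python scripts to look and compute and a tool call to move; the robot and the scene stay as the last step left them, time stands still between calls to the robot, and variables do not carry over. Pictures are saved under pics/ and viewed, at most 14 in all, crops included, and the job is handed in when it is done.

Besides the shell and the picture viewer there is one more tool, called after "Call:" as name(argument=value, ...), one argument or row to a line, values as JSON. jog_arm: Moves the arm, as the interface text tells. Its arguments: {"type":"object","properties":{"targets":{"type":"array","items":{"type":"array","items":{"type":"number"}}},"squeeze":{"type":"number"}},"required":["targets"]}

```bash
mkdir -p pics; cat > h.py <<'E'
import numpy as np, cv2
from station import manip, eyes
from scipy.spatial.transform import Rotation as R
def snap(n,f):
    c=eyes.read_camera(n); cv2.imwrite('pics/'+f+'.png',cv2.cvtColor(c['color'],cv2.COLOR_RGB2BGR)); np.savez('pics/'+f,**c); return c
def px(c,u,v,z):
    d=c['T'][:3,:3]@np.linalg.inv(c['mtx'])@[u,v,1]; o=c['T'][:3,3]; return (o+d*(z-o[2])/d[2]).round(4)
def uv(c,p):
    q=c['T'][:3,:3].T@(np.array(p)-c['T'][:3,3]); q=c['mtx']@q; return (q[:2]/q[2]).round(1)
E
python3 - <<'E'
from h import *
for n in ('top','side'):
    c=snap(n,n+'0'); print(n,c['T'].round(3).tolist(),c['mtx'].round(1).tolist())
s=manip.read_state(); print(s)
E
```

```text
top [[-0.012, -0.996, 0.087, 0.328], [-1.0, 0.013, 0.012, 0.002], [-0.013, -0.086, -0.996, 1.74], [0.0, 0.0, 0.0, 1.0]] [[538.9, 0.0, 268.9], [0.0, 538.9, 213.9], [0.0, 0.0, 1.0]]
side [[-1.0, -0.025, -0.003, 0.478], [-0.007, 0.423, -0.906, 1.223], [0.024, -0.906, -0.423, 0.648], [0.0, 0.0, 0.0, 1.0]] [[441.7, 0.0, 279.6], [0.0, 441.7, 211.0], [0.0, 0.0, 1.0]]
{'clock': 0.1, 'joint_pos': array([-1.26811805e+00,  3.59447181e-01,  1.51132130e+00, -1.49106166e-05,
        1.27250311e+00, -1.15112050e-01]), 'joint_velocities': array([-0.0004211 , -0.00153232, -0.00108267, -0.00054252,  0.00115553,
       -0.0013241 ]), 'joint_efforts': array([-1.62675387e-03, -5.16356635e+01, -2.71405971e+01,  6.75164466e-02,
        2.76360585e-02, -3.26600809e-05]), 'tcp_pos': array([ 0.24323867, -0.54779947,  0.2218863 ]), 'tcp_rot': array([ 9.78259832e-01,  2.07381283e-01, -8.57055224e-05, -8.35112166e-04]), 'force': array([-0.59275824, -0.30285352, -0.35803449]), 'wrist_torque': array([-0.00106031,  0.00518313, -0.01628797]), 'grip_force': 0.0, 'width': 0.08788264965138547}
```

View pics/top0.png

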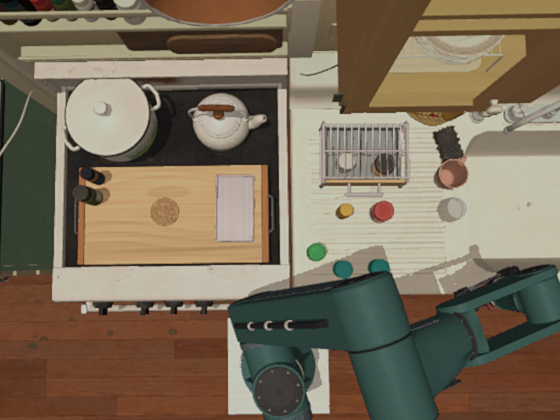

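View pics/side0.png

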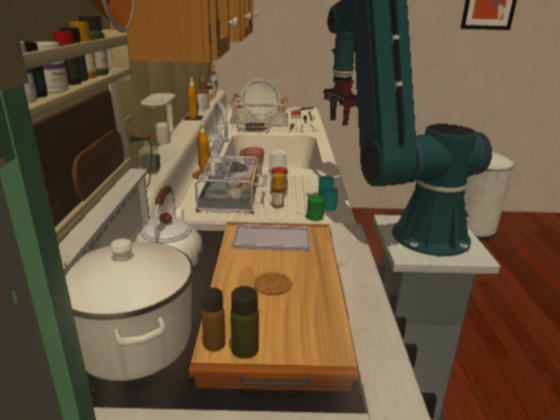

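Top view: the organiser is at about (365,155) with its handle at (365,190). The slim jar's cap is at (345,210), the red jam lid at (383,211), the cork mat at (165,211) and the steel tray at (236,208). The green and turquoise look-alikes sit near (317,252), (343,268) and (379,267).

```bash
python3 - <<'E'
from h import *
c=dict(np.load('pics/top0.npz')); im=cv2.cvtColor(c['color'],cv2.COLOR_RGB2BGR)
cv2.imwrite('pics/crop1.png',cv2.resize(im[112:227,305:425],None,fx=5,fy=5,interpolation=cv2.INTER_CUBIC))
hsv=cv2.cvtColor(im,cv2.COLOR_BGR2HSV); 
def cen(m,box,z,name):
    u0,u1,v0,v1=box; k=np.zeros(m.shape,np.uint8); k[v0:v1,u0:u1]=m[v0:v1,u0:u1]
    n,l,s,ct=cv2.connectedComponentsWithStats(k); i=1+s[1:,4].argmax(); 
    p=np.argwhere(l==i)[:,::-1].astype(np.float32); print(name,ct[i],s[i],px(c,*ct[i],z),cv2.minAreaRect(p)); 
    return l==i
H,S,V=[hsv[...,i].astype(int) for i in range(3)]
cen(((H<8)|(H>172))&(S>140),(365,405,195,228),.094,'jam')
cen((H>12)&(H<30)&(S>130),(332,358,198,222),.117,'slim')
r,g,b=[im[...,i].astype(int) for i in (2,1,0)]
cen((S<60)&(V>90),(205,265,165,250),.06,'tray')
cen((V<175)&(S>80)&(H<25),(140,190,190,235),.056,'cork')
print(im[208,236],im[211,165],im[211,200])
for n,p in dict(tA=(216,175),tB=(255,175),tC=(255,242),tD=(216,242)).items(): print(n,px(c,*p,.064))
E
```

```text
jam [383.01034483 210.73103448] [373 202  21  19 290] [ 0.4758 -0.3279  0.094 ] ((382.9000549316406, 210.7000274658203), (18.34120750427246, 19.60611915588379), 71.56504821777344)
slim [344.51461988 210.54385965] [337 204  16  15 171] [ 0.4758 -0.2074  0.117 ] ((344.4000244140625, 210.30001831054688), (12.521980285644531, 15.652474403381348), 63.43495178222656)
tray [234.27255054 208.19634526] [ 215  175   39   67 2572] [0.4931 0.1301 0.06  ] ((234.0, 208.0), (66.0, 38.0), 90.0)
cork [164.53514377 211.54632588] [150 197  30  29 626] [0.4859 0.35   0.056 ] ((164.75001525878906, 211.75003051757812), (27.577163696289062, 28.284271240234375), 45.0)
[168 175 188] [ 79 117 156] [110 155 192]
tA [0.5984 0.1866 0.064 ]
tB [0.5966 0.0639 0.064 ]
tC [0.3862 0.066  0.064 ]
tD [0.3878 0.1874 0.064 ]
```

View pics/crop1.png

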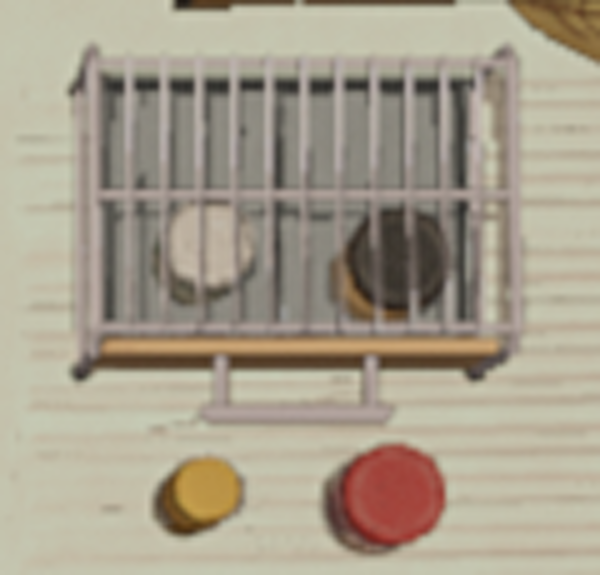

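Tin (pale lid) is in the left, +y, half at (210,245) in the crop. The honey jar is right at (397,260), the handle bar runs (200..392, 412), and the slim jar (left) and jam jar (right) are in front.

```bash
python3 - <<'E'
from h import *
c=dict(np.load('pics/top0.npz'))
f=lambda u,v,z: px(c,305+(u+.5)/5-.5,112+(v+.5)/5-.5,z)
print('handle',f(200,412,.072),f(392,412,.072),'tin',f(210,245,.085),'honey',f(397,260,.099))
print('org corners',f(93,62,.118),f(510,62,.118),f(93,330,.118),f(515,330,.118),'wood',f(100,348,.088),f(500,348,.088))
for p in ((317,252),(343,268),(379,267)): print('alike',px(c,*p,.069))
s=dict(np.load('pics/side0.npz'))
for p in ((.4758,-.3279,.094),(.4758,-.2074,.117),(.4859,.35,.056)): print(uv(s,p))
E
```

```text
handle [ 0.5316 -0.2147  0.072 ] [ 0.53   -0.3339  0.072 ] tin [ 0.6343 -0.2218  0.085 ] honey [ 0.6207 -0.3344  0.099 ]
org corners [ 0.7427 -0.1486  0.118 ] [ 0.7387 -0.4031  0.118 ] [ 0.577  -0.1451  0.118 ] [ 0.5734 -0.4004  0.118 ] wood [ 0.5703 -0.1519  0.088 ] [ 0.5668 -0.3983  0.088 ]
alike [ 0.3527 -0.1256  0.069 ]
alike [ 0.3026 -0.2046  0.069 ]
alike [ 0.3043 -0.3153  0.069 ]
[279.6 169.7]
[279.5 175.2]
[272.8 282. ]
```

Call:
jog_arm(
  targets=[
    [0, 0, 8, 0, 0, -20, 100],
    [0, 0, 16, 0, 0, -50, 100],
    [0, 0, 23.9, 0, 0, -50, 100],
  ],
)

```text
clock: 0.4
tcp_pos: [0.2441, -0.5503, 0.2762]
tcp_rot: [1.0, -0.002, 0.001, 0.003]
force: [0.4, 0.8, 1.0]
width: 0.0874
grip_force: 0.0
```

Call:
jog_arm(
  targets=[
    [0, 0, 0, 30, -43, 0, 100],
    [0, 0, 0, 58, -86, 0, 100],
    [0, 0, 0, 87, -129, 0, 100],
    [0, 0, 0, 116, -171, 0, 100],
    [0, 0, 0, 145, -214, 0, 100],
    [0, 0, 0, 174, -257, 0, 100],
    [0, 0, 0, 203, -300, 0, 100],
    [0, 0, 0, 232, -343, 0, 100],
  ],
)

```text
clock: 1.2
tcp_pos: [0.4679, -0.2149, 0.2725]
tcp_rot: [1.0, 0.0, -0.0, -0.0]
force: [1.0, -0.1, 0.0]
width: 0.0877
grip_force: 0.0
```

```bash
python3 - <<'E'
from h import *
c=snap('wrist','w1'); print(c['T'].round(3).tolist(),c['mtx'][0,0]); s=manip.read_state(); print(s['tcp_pos'],s['joint_pos'].round(2))
print(uv(c,(.4758,-.2074,.117)),uv(c,(.4758,-.3279,.094)))
E
```

```text
[[-0.001, -0.971, -0.241, 0.534], [-1.0, 0.001, 0.0, -0.214], [0.0, 0.241, -0.971, 0.435], [0.0, 0.0, 0.0, 1.0]] 370.77455364614696
[ 0.47144482 -0.2085366   0.27251388] [-0.55  0.19  1.62  0.01  1.33  1.01]
[268.9 190.3] [399.  185.8]
```

View pics/w1.png

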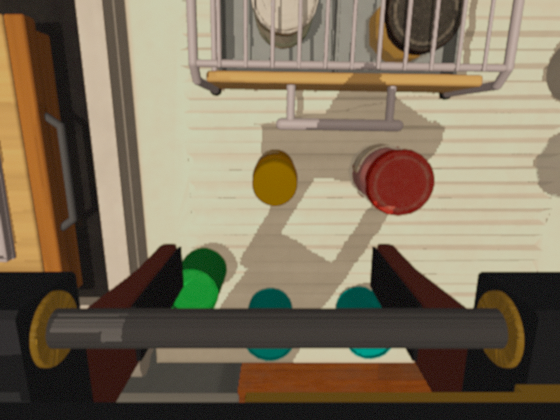

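Wrist view: ochre cap is at about (275,182), red lid at (400,182), handle bar (280..400,124), with the jars upright. I'll re-snap now the arm has settled and fit the cap tops.

```bash
python3 - <<'E'
from h import *
c=snap('wrist','w2'); s=manip.read_state(); print(s['tcp_pos'],c['T'][:3,3])
im=cv2.cvtColor(c['color'],cv2.COLOR_RGB2BGR); hsv=cv2.cvtColor(im,cv2.COLOR_BGR2HSV).astype(int)
H,S,V=[hsv[...,i] for i in range(3)]
for n,m,(u0,u1,v0,v1),z,r in (('slim',(H>15)&(H<32)&(S>170),(240,310,140,220),.117,.022),('jam',((H<8)|(H>172))&(S>130),(350,445,140,225),.094,.0325)):
    k=np.zeros(H.shape,np.uint8);k[v0:v1,u0:u1]=m[v0:v1,u0:u1]
    x,y,w,h=cv2.boundingRect(k); d=c['T'][2,3]-z
    # bottom edge and left/right edges belong to the top disk
    uc=x+w/2-.5; b=px(c,uc,y+h-.5,z); l=px(c,x-.5,y+h*.6,z); q=px(c,x+w-.5,y+h*.6,z)
    print(n,(x,y,w,h),'near edge',b,'->centre x',b[0]+r,'y',(l[1]+q[1])/2,'diam',l[1]-q[1])
print('handle',px(c,278,124.5,.072),px(c,402,124.5,.072))
cv2.imwrite('pics/w2c.png',cv2.resize(im[0:230,190:510],None,fx=2.4,fy=2.4,interpolation=cv2.INTER_CUBIC))
E
```

```text
[ 0.46960064 -0.21173947  0.27240075] [ 0.53661771 -0.20813063  0.43484914]
slim (261, 155, 44, 55) near edge [ 0.4628 -0.2121  0.117 ] ->centre x 0.4848 y -0.212 diam 0.03820000000000001
jam (371, 154, 71, 66) near edge [ 0.4482 -0.3296  0.094 ] ->centre x 0.4807 y -0.32745 diam 0.06609999999999999
handle [ 0.5353 -0.2078  0.072 ] [ 0.5357 -0.3256  0.072 ]
```

View pics/w2c.png

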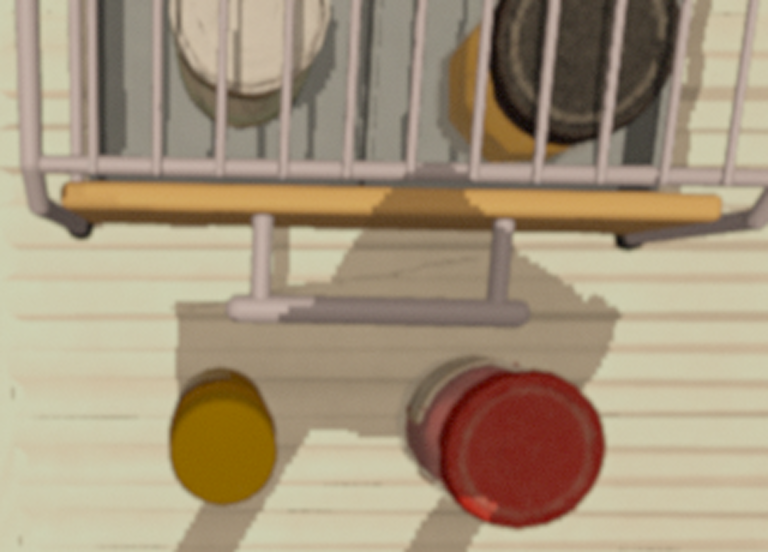

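Call:
jog_arm(
  targets=[
    [0, 0, 0, 3, 4, 0, 100],
    [0, 0, 0, 3, 4, 40, 100],
    [0, 0, 0, 3, 4, 80, 100],
    [0, 0, 0, 3, 4, 80, 100],
    [0, 0, 0, 3, 4, 80, 100],
    [0, 0, 0, 3, 4, 80, 100],
  ],
)

```text
clock: 1.9
tcp_pos: [0.4712, -0.2226, 0.1944]
tcp_rot: [1.0, -0.0, 0.001, 0.001]
force: [0.1, 0.0, 0.7]
width: 0.0882
grip_force: 0.0
```

```bash
python3 - <<'E'
from h import *
for i in range(4):
    s=manip.read_state(); print(s['clock'],s['tcp_pos'].round(4)); c=eyes.read_camera('wrist'); print(c['T'][:3,3].round(4))
E
```

```text
1.9 [ 0.4712 -0.2226  0.1944]
[ 0.5364 -0.2214  0.3568]
1.95 [ 0.4714 -0.2225  0.1947]
[ 0.5366 -0.2212  0.357 ]
2.0 [ 0.4714 -0.2222  0.1946]
[ 0.5366 -0.221   0.357 ]
2.05 [ 0.4713 -0.222   0.1945]
[ 0.5365 -0.2207  0.3568]
```

```bash
cat > m.py <<'E'
from h import *
def jars(f):
    c=snap('wrist',f); s=manip.read_state(); print(s['clock'],s['tcp_pos'].round(4),c['T'][:3,3].round(4))
    im=cv2.cvtColor(c['color'],cv2.COLOR_RGB2BGR); hsv=cv2.cvtColor(im,cv2.COLOR_BGR2HSV).astype(int)
    H,S,V=[hsv[...,i] for i in range(3)]
    for n,m,z,r in (('slim',(H>15)&(H<32)&(S>170),.117,.0195),('jam',((H<8)|(H>172))&(S>130),.094,.0325)):
        g=uv(c,(.479,-.21 if n=='slim' else -.328,z)).astype(int); k=np.zeros(H.shape,np.uint8); a=60
        v0=max(g[1]-a,0);u0=max(g[0]-a,0); k[v0:g[1]+a,u0:g[0]+a]=m[v0:g[1]+a,u0:g[0]+a]
        nn,l,st,ct=cv2.connectedComponentsWithStats(k)
        if nn<2: continue
        x,y,w,h=st[1+st[1:,4].argmax()][:4]
        uc=x+w/2-.5; b=px(c,uc,y+h-.5,z); L=px(c,x-.5,y+h*.6,z); q=px(c,x+w-.5,y+h*.6,z)
        print(n,(x,y,w,h),'x',b[0]+r,'y',(L[1]+q[1])/2,'diam',L[1]-q[1])
E
python3 -c "
from m import *
jars('w3')"
```

```text
2.15 [ 0.471  -0.2214  0.1939] [ 0.5364 -0.2204  0.3565]
slim (np.int32(235), np.int32(161), np.int32(58), np.int32(75)) x 0.48210000000000003 y -0.2123 diam 0.03840000000000002
jam (np.int32(379), np.int32(161), np.int32(89), np.int32(84)) x 0.4809 y -0.32765 diam 0.06489999999999996
```

Call:
jog_arm(
  targets=[
    [0, 0, 0, 9, -10, 0, 100],
    [0, 0, 0, 9, -10, 40, 100],
    [0, 0, 0, 9, -10, 80, 100],
    [0, 0, 0, 9, -10, 115, 100],
    [0, 0, 0, 9, -10, 146, 100],
    [0, 0, 0, 9, -10, 146, 100],
    [0, 0, 0, 9, -10, 146, 100],
  ],
)

```text
clock: 2.85
tcp_pos: [0.4797, -0.2103, 0.0468]
tcp_rot: [1.0, 0.001, -0.0, -0.0]
force: [0.2, -0.7, 0.5]
width: 0.0877
grip_force: 0.0
```

Good. Closing on the slim jar.

Call:
jog_arm(
  targets=[
    [0, 0, 0, 0, 0, 0, 45],
    [0, 0, 0, 0, 0, 0, 45],
    [0, 0, 0, 0, 0, 0, 45],
    [0, 0, 0, 0, 0, 0, 45],
    [0, 0, 0, 0, 0, 0, 45],
    [0, 0, 0, 0, 0, 0, 45],
    [0, 0, 0, 0, 0, 0, 45],
    [0, 0, 0, 0, 0, 0, 45],
  ],
  squeeze=25,
)

```text
clock: 3.65
tcp_pos: [0.4796, -0.2111, 0.0468]
tcp_rot: [1.0, 0.0, 0.0, 0.0]
force: [0.0, -1.1, 2.6]
width: 0.0436
grip_force: 24.9
```

Call:
jog_arm(
  targets=[
    [0, 0, 0, 0, 0, 0, 40],
    [0, 0, 0, 0, 0, 0, 40],
    [0, 0, 0, 0, 0, 0, 40],
    [0, 0, 0, 0, 0, -20, 40],
    [0, 0, 0, 0, 0, -50, 40],
    [0, 0, 0, 0, 0, -90, 40],
    [0, 0, 0, 0, 0, -130, 40],
    [0, 0, 0, 0, 0, -160, 40],
  ],
)

```text
clock: 4.45
tcp_pos: [0.479, -0.2105, 0.2081]
tcp_rot: [1.0, 0.0, -0.0, -0.0]
force: [0.7, -0.4, -3.0]
width: 0.0432
grip_force: 24.9
```

Call:
jog_arm(
  targets=[
    [0, 0, 0, 4, -20, -10, 40],
    [0, 0, 0, 12, -60, -10, 40],
    [0, 0, 0, 22, -105, -10, 40],
    [0, 0, 0, 32, -150, -10, 40],
    [0, 0, 0, 42, -195, -10, 40],
    [0, 0, 0, 52, -240, -10, 40],
    [0, 0, 0, 60, -285, -10, 40],
    [0, 0, 0, 66, -320, -10, 40],
  ],
)

```text
clock: 5.25
tcp_pos: [0.544, 0.1119, 0.2155]
tcp_rot: [1.0, 0.001, -0.001, -0.0]
force: [1.0, -0.1, -3.0]
width: 0.0432
grip_force: 24.9
```

Call:
jog_arm(
  targets=[
    [0, 0, 0, 1, -12, 0, 40],
    [0, 0, 0, 2, -18, 0, 40],
    [0, 0, 0, 2, -18, 0, 40],
    [0, 0, 0, 2, -18, 0, 40],
    [0, 0, 0, 2, -18, 0, 40],
  ],
)

```text
clock: 5.75
tcp_pos: [0.5469, 0.1258, 0.2166]
tcp_rot: [1.0, -0.0, -0.0, 0.0]
force: [-0.1, -0.7, -3.6]
width: 0.0433
grip_force: 24.9
```

```bash
python3 - <<'E'
from h import *
c=snap('wrist','w4'); s=manip.read_state(); print(s['tcp_pos'].round(4),s['joint_velocities'].round(3))
for p in ((.5995,.187,.064),(.5995,.067,.064),(.3895,.067,.064),(.3895,.187,.064)): print(uv(c,p))
print(uv(c,(.4859,.35,.056)))
E
```

```text
[0.547  0.1258 0.2167] [ 0.003  0.001 -0.004  0.002 -0.001  0.001]
[203.8 138.1]
[348.  137.8]
[338.3 358.9]
[214.4 359.2]
[ 35.6 263.1]
```

View pics/w4.png

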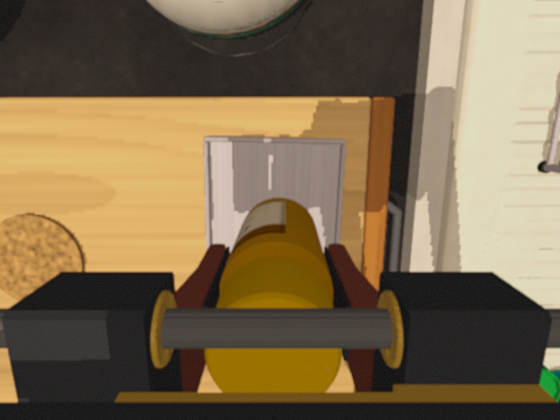

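Wrist view: tray edges at u 204 to 346, far edge v 137. That matches a tray centre of (0.4945, 0.127). The slim jar hangs upright over it, and the cork mat is at about (37,257).

Call:
jog_arm(
  targets=[
    [0, 0, 0, 0, -1, 30, 40],
    [0, 0, 0, 0, -1, 65, 40],
    [0, 0, 0, 0, -1, 95, 40],
    [0, 0, 0, 0, -1, 105, 40],
    [0, 0, 0, 0, -1, 109, 40],
    [0, 0, 0, 0, -1, 111, 40],
    [0, 0, 0, 0, -1, 111, 40],
  ],
)

```text
clock: 6.5
tcp_pos: [0.5482, 0.1281, 0.1069]
tcp_rot: [1.0, 0.0, 0.001, -0.0]
force: [-0.6, -0.1, -3.8]
width: 0.0436
grip_force: 24.9
```

Call:
jog_arm(
  targets=[
    [0, 0, 0, 0, 0, 1, 40],
    [0, 0, 0, 0, 0, 2, 40],
    [0, 0, 0, 0, 0, 3, 40],
    [0, 0, 0, 0, 0, 3, 40],
  ],
)

```text
clock: 6.9
tcp_pos: [0.5481, 0.1283, 0.1038]
tcp_rot: [1.0, 0.0, 0.001, -0.0]
force: [-0.5, -1.9, 4.6]
width: 0.0427
grip_force: 24.9
```

Call:
jog_arm(
  targets=[
    [0, 0, 0, 0, 0, 0, 60],
    [0, 0, 0, 0, 0, 0, 80],
    [0, 0, 0, 0, 0, 0, 80],
    [0, 0, 0, 0, 0, 0, 80],
    [0, 0, 0, 0, 0, -30, 90],
    [0, 0, 0, 0, 0, -75, 100],
    [0, 0, 0, 0, 0, -110, 100],
    [0, 0, 0, 0, 0, -110, 100],
  ],
)

```text
clock: 7.7
tcp_pos: [0.5507, 0.1286, 0.2178]
tcp_rot: [1.0, 0.0, 0.005, -0.001]
force: [-0.3, -0.7, -0.2]
width: 0.0881
grip_force: 0.0
```

Call:
jog_arm(
  targets=[
    [0, 0, 0, -8, 55, 0, 100],
    [0, 0, 0, -16, 110, 0, 100],
    [0, 0, 0, -24, 165, 0, 100],
    [0, 0, 0, -32, 215, 0, 100],
    [0, 0, 0, -40, 265, 0, 100],
    [0, 0, 0, -48, 315, 0, 100],
    [0, 0, 0, -56, 365, 0, 100],
    [0, 0, 0, -66, 410, 0, 100],
  ],
)

```text
clock: 8.5
tcp_pos: [0.4835, -0.2686, 0.2117]
tcp_rot: [1.0, 0.0, -0.0, -0.0]
force: [1.0, -0.5, 0.1]
width: 0.0878
grip_force: 0.0
```

Call:
jog_arm(
  targets=[
    [0, 0, 0, -1, 30, 0, 100],
    [0, 0, 0, -1, 46, 20, 100],
    [0, 0, 0, -1, 46, 20, 100],
    [0, 0, 0, -1, 46, 20, 100],
    [0, 0, 0, -1, 46, 20, 100],
  ],
)

```text
clock: 9.0
tcp_pos: [0.4834, -0.3117, 0.1926]
tcp_rot: [1.0, 0.001, -0.0, -0.0]
force: [-0.2, 1.3, 0.2]
width: 0.0879
grip_force: 0.0
```

```bash
python3 -c "
from m import *
jars('w5')"
```

```text
9.05 [ 0.4837 -0.3118  0.1929] [ 0.5491 -0.3108  0.3547]
slim (np.int32(176), np.int32(265), np.int32(1), np.int32(1)) x 0.4731 y -0.24195 diam 0.0006999999999999784
jam (np.int32(260), np.int32(177), np.int32(84), np.int32(85)) x 0.48009999999999997 y -0.32905 diam 0.0615
```

Call:
jog_arm(
  targets=[
    [0, 0, 0, -3, 10, 0, 100],
    [0, 0, 0, -3, 17, 20, 100],
    [0, 0, 0, -3, 17, 50, 100],
    [0, 0, 0, -3, 17, 50, 100],
  ],
)

```text
clock: 9.45
tcp_pos: [0.4784, -0.3283, 0.14]
tcp_rot: [1.0, 0.001, -0.002, -0.002]
force: [-0.7, 0.5, -0.1]
width: 0.0879
grip_force: 0.0
```

Call:
jog_arm(
  targets=[
    [0, 0, 0, 0, 0, 40, 100],
    [0, 0, 0, 0, 0, 75, 100],
    [0, 0, 0, 0, 0, 105, 100],
    [0, 0, 0, 0, 0, 115, 100],
    [0, 0, 0, 0, 0, 115, 100],
    [0, 0, 0, 0, 0, 115, 100],
  ],
)

```text
clock: 10.05
tcp_pos: [0.4815, -0.3307, 0.0292]
tcp_rot: [1.0, 0.0, 0.001, 0.001]
force: [1.1, 0.1, 0.1]
width: 0.0877
grip_force: 0.0
```

Call:
jog_arm(
  targets=[
    [0, 0, 0, 0, 0, 0, 65],
    [0, 0, 0, 0, 0, 0, 65],
    [0, 0, 0, 0, 0, 0, 65],
    [0, 0, 0, 0, 0, 0, 65],
    [0, 0, 0, 0, 0, 0, 65],
    [0, 0, 0, 0, 0, 0, 65],
  ],
)

```text
clock: 10.65
tcp_pos: [0.4809, -0.3304, 0.0284]
tcp_rot: [1.0, 0.0, 0.0, 0.0]
force: [-0.8, -0.8, 6.9]
width: 0.0622
grip_force: 25.0
```

Call:
jog_arm(
  targets=[
    [0, 0, 0, 0, 0, 0, 55],
    [0, 0, 0, 0, 0, -8, 55],
    [0, 0, 0, 0, 0, -30, 55],
    [0, 0, 0, 0, 0, -65, 55],
    [0, 0, 0, 0, 0, -105, 55],
    [0, 0, 0, 0, 0, -145, 55],
    [0, 0, 0, 0, 0, -165, 55],
    [0, 0, 0, 0, 0, -165, 55],
  ],
  squeeze=30,
)

```text
clock: 11.45
tcp_pos: [0.4818, -0.3309, 0.1957]
tcp_rot: [1.0, 0.0, 0.002, 0.002]
force: [0.4, -1.3, -4.4]
width: 0.0624
grip_force: 30.0
```

Call:
jog_arm(
  targets=[
    [0, 0, 0, -6, -20, -5, 55],
    [0, 0, 0, -14, -60, -10, 55],
    [0, 0, 0, -22, -105, -10, 55],
    [0, 0, 0, -28, -150, -10, 55],
    [0, 0, 0, -33, -195, -10, 55],
    [0, 0, 0, -37, -240, -10, 55],
    [0, 0, 0, -37, -285, -10, 55],
    [0, 0, 0, -37, -330, -10, 55],
  ],
)

```text
clock: 12.25
tcp_pos: [0.4402, 0.0026, 0.2008]
tcp_rot: [1.0, 0.0, -0.002, -0.001]
force: [1.6, 0.3, -3.8]
width: 0.0623
grip_force: 30.0
```

Call:
jog_arm(
  targets=[
    [0, 0, 0, 0, -40, 0, 55],
    [0, 0, 0, 0, -80, 0, 55],
    [0, 0, 0, 0, -110, 0, 55],
    [0, 0, 0, 0, -128, 0, 55],
    [0, 0, 0, 0, -128, 0, 55],
    [0, 0, 0, 0, -128, 0, 55],
    [0, 0, 0, 0, -128, 0, 55],
  ],
)

```text
clock: 12.95
tcp_pos: [0.4421, 0.1273, 0.2018]
tcp_rot: [1.0, 0.0, -0.001, 0.0]
force: [0.6, -0.5, -4.4]
width: 0.0626
grip_force: 30.0
```

Call:
jog_arm(
  targets=[
    [0, 0, 0, 2, 0, 25, 55],
    [0, 0, 0, 2, 0, 60, 55],
    [0, 0, 0, 2, 0, 90, 55],
    [0, 0, 0, 2, 0, 106, 55],
    [0, 0, 0, 2, 0, 112, 55],
    [0, 0, 0, 2, 0, 114, 55],
    [0, 0, 0, 2, 0, 115, 55],
    [0, 0, 0, 2, 0, 116, 55],
  ],
)

```text
clock: 13.75
tcp_pos: [0.4461, 0.1281, 0.0875]
tcp_rot: [1.0, 0.0, 0.001, -0.0]
force: [-0.3, 0.2, -4.7]
width: 0.0623
grip_force: 30.0
```

Call:
jog_arm(
  targets=[
    [0, 0, 0, 0, 0, 1, 55],
    [0, 0, 0, 0, 0, 2, 55],
    [0, 0, 0, 0, 0, 2, 55],
    [0, 0, 0, 0, 0, 2, 55],
  ],
)

```text
clock: 14.15
tcp_pos: [0.4457, 0.1282, 0.0853]
tcp_rot: [1.0, 0.0, 0.001, -0.0]
force: [-0.9, -1.4, 4.9]
width: 0.0623
grip_force: 30.0
```

Call:
jog_arm(
  targets=[
    [0, 0, 0, 0, 0, 0, 85],
    [0, 0, 0, 0, 0, 0, 100],
    [0, 0, 0, 0, 0, 0, 100],
    [0, 0, 0, 0, 0, 0, 100],
    [0, 0, 0, 0, 0, -30, 100],
    [0, 0, 0, 0, 0, -75, 100],
    [0, 0, 0, 0, 0, -115, 100],
    [0, 0, 0, 0, 0, -115, 100],
  ],
)

```text
clock: 14.95
tcp_pos: [0.449, 0.1287, 0.2046]
tcp_rot: [1.0, 0.0, 0.005, -0.001]
force: [0.1, -0.4, -0.5]
width: 0.0878
grip_force: 0.0
```

Call:
jog_arm(
  targets=[
    [0, 0, -8, 10, 45, 0, 100],
    [0, 0, -16, 20, 90, 0, 80],
    [0, 0, -24, 30, 135, 0, 60],
    [0, 0, -32, 40, 180, 0, 30],
    [0, 0, -40, 50, 225, 0, 30],
    [0, 0, -48, 60, 270, 0, 30],
    [0, 0, -56, 70, 315, 0, 30],
    [0, 0, -64, 78, 360, 0, 30],
  ],
)

```text
clock: 15.75
tcp_pos: [0.5224, -0.2296, 0.1984]
tcp_rot: [0.852, 0.524, -0.0, -0.001]
force: [0.4, 0.8, 0.5]
width: 0.035
grip_force: 0.0
```

```bash
python3 - <<'E'
from h import *
s=manip.read_state(); print(s['tcp_pos'].round(4),R.from_quat(s['tcp_rot']).as_matrix().round(3).tolist(),s['joint_pos'].round(2))
E
```

```text
[ 0.5224 -0.2296  0.1984] [[0.451, 0.892, -0.001], [0.892, -0.451, 0.001], [0.0, -0.001, -1.0]] [-0.54  0.34  1.6   0.    1.2  -0.07]
```

Call:
jog_arm(
  targets=[
    [0, 0, -8, -12, 10, 0, 30],
    [0, 0, -16, -24, 20, 0, 30],
    [0, 0, -24, -33.5, 27.7, 0, 30],
    [0, 0, -26, -33.5, 27.7, 0, 30],
    [0, 0, -26, -33.5, 27.7, 0, 30],
    [0, 0, -26, -33.5, 27.7, 0, 30],
  ],
)

```text
clock: 16.35
tcp_pos: [0.5316, -0.2701, 0.1986]
tcp_rot: [0.715, 0.699, -0.0, -0.001]
force: [-0.1, -0.3, 0.4]
width: 0.0261
grip_force: 0.0
```

```bash
python3 - <<'E'
from h import *
c=snap('wrist','w6'); s=manip.read_state(); print(s['tcp_pos'].round(4),R.from_quat(s['tcp_rot']).as_matrix().round(3).tolist())
print(uv(c,(.5335,-.272,.072)),uv(c,(.5335,-.217,.072)),uv(c,(.5335,-.327,.072)))
E
```

```text
[ 0.5317 -0.27    0.1989] [[0.021, 1.0, -0.001], [1.0, -0.021, 0.001], [0.001, -0.001, -1.0]]
[278.8 209.8] [277.3 139.8] [280.2 273.8]
```

View pics/w6.png

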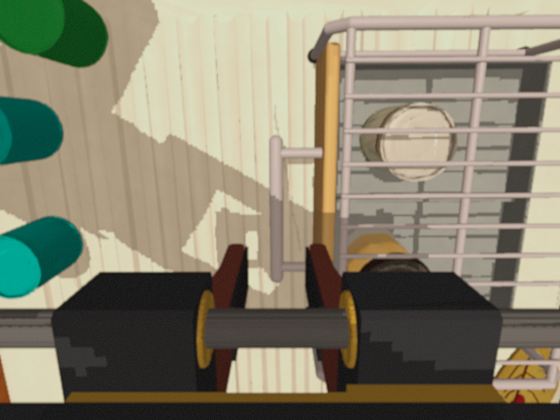

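Wrist view: bar handle runs (277,137) to (276,281), so it is centred between the fingers (u about 278). The tin is at (415,143), standing.

Call:
jog_arm(
  targets=[
    [0, 0, 0, 0, 0, 30, 30],
    [0, 0, 0, 0, 0, 65, 30],
    [0, 0, 0, 0, 0, 90, 30],
    [0, 0, 0, 0, 0, 110, 30],
    [0, 0, 0, 0, 0, 125, 30],
    [0, 0, 0, 0, 0, 137, 30],
    [0, 0, 0, 0, 0, 143, 30],
    [0, 0, 0, 0, 0, 143, 30],
  ],
)

```text
clock: 17.2
tcp_pos: [0.5317, -0.2701, 0.056]
tcp_rot: [0.714, 0.7, -0.0, -0.001]
force: [-0.8, 0.3, 0.6]
width: 0.0264
grip_force: 0.0
```

Call:
jog_arm(
  targets=[
    [0, 0, 0, 0, 0, 0, 10],
    [0, 0, 0, 0, 0, 0, 5],
    [0, 0, 0, 0, 0, 0, 5],
    [0, 0, 0, 0, 0, 0, 5],
    [0, 0, 0, 0, 0, 0, 5],
  ],
)

```text
clock: 17.7
tcp_pos: [0.531, -0.2707, 0.0574]
tcp_rot: [0.714, 0.7, -0.001, -0.0]
force: [-5.3, -1.9, 5.9]
width: 0.0101
grip_force: 30.0
```

Call:
jog_arm(
  targets=[
    [0, 0, 0, 0, -2, 0, 5],
    [0, 0, 0, 0, -6, 0, 5],
    [0, 0, 0, 0, -12, 0, 5],
    [0, 0, 0, 0, -20, 0, 5],
    [0, 0, 0, 0, -29, 0, 5],
    [0, 0, 0, 0, -39, 0, 5],
    [0, 0, 0, 0, -49, 0, 5],
    [0, 0, 0, 0, -59, 0, 5],
  ],
)

```text
clock: 18.5
tcp_pos: [0.473, -0.2698, 0.0573]
tcp_rot: [0.714, 0.7, 0.0, 0.001]
force: [1.9, -0.1, 5.4]
width: 0.0101
grip_force: 30.0
```

Call:
jog_arm(
  targets=[
    [0, 0, 0, 0, -10, 0, 5],
    [0, 0, 0, 0, -20, 0, 5],
    [0, 0, 0, 0, -30, 0, 5],
    [0, 0, 0, 0, -40, 0, 5],
    [0, 0, 0, 0, -50, 0, 5],
    [0, 0, 0, 0, -60, 0, 5],
    [0, 0, 0, 0, -70, 0, 5],
    [0, 0, 0, 0, -77, 0, 5],
  ],
)

```text
clock: 19.3
tcp_pos: [0.3959, -0.2687, 0.0573]
tcp_rot: [0.714, 0.7, -0.0, 0.001]
force: [0.9, -0.4, 5.1]
width: 0.0101
grip_force: 30.0
```

Call:
jog_arm(
  targets=[
    [0, 0, 0, 0, -6, 0, 5],
    [0, 0, 0, 0, -11, 0, 5],
    [0, 0, 0, 0, -14, 0, 5],
    [0, 0, 0, 0, -15, 0, 5],
    [0, 0, 0, 0, -15, 0, 5],
    [0, 0, 0, 0, -15, 0, 5],
  ],
)

```text
clock: 19.9
tcp_pos: [0.381, -0.2685, 0.0573]
tcp_rot: [0.714, 0.7, -0.0, 0.001]
force: [-0.1, -1.6, 7.3]
width: 0.0101
grip_force: 30.0
```

Call:
jog_arm(
  targets=[
    [0, 0, 0, 0, 0, 0, 20],
    [0, 0, 0, 0, 0, 0, 30],
    [0, 0, 0, 0, 0, 0, 30],
    [0, 0, 0, 0, 0, -25, 30],
    [0, 0, 0, 0, 0, -70, 30],
    [0, 0, 0, 0, 0, -115, 60],
    [0, 0, 0, 0, 0, -155, 90],
    [0, 0, 0, 0, 0, -155, 100],
  ],
)

```text
clock: 20.7
tcp_pos: [0.3836, -0.2697, 0.2165]
tcp_rot: [0.714, 0.7, 0.0, 0.005]
force: [-0.8, -0.8, 0.0]
width: 0.0471
grip_force: 0.0
```

Call:
jog_arm(
  targets=[
    [0, 0, 8, 8, 10, 0, 100],
    [0, 0, 16, 16, 20, 0, 100],
    [0, 0, 24, 24, 30, 0, 100],
    [0, 0, 32, 32, 40, 0, 100],
    [0, 0, 40, 40, 50, 0, 100],
    [0, 0, 48, 46, 60, 0, 100],
    [0, 0, 56, 46, 70, 0, 100],
    [0, 0, 64, 46, 80, 0, 100],
  ],
)

```text
clock: 21.5
tcp_pos: [0.4615, -0.2222, 0.2101]
tcp_rot: [0.977, 0.212, -0.001, -0.001]
force: [0.2, 0.1, -1.0]
width: 0.0877
grip_force: 0.0
```

Call:
jog_arm(
  targets=[
    [0, 0, 8, 0, 0, 0, 100],
    [0, 0, 16, 0, 0, 0, 100],
    [0, 0, 24, 0, 0, 0, 100],
    [0, 0, 25, 0, 0, 0, 100],
    [0, 0, 25, 0, 0, 0, 100],
  ],
)

```text
clock: 22.0
tcp_pos: [0.4614, -0.2227, 0.2107]
tcp_rot: [1.0, -0.0, -0.001, -0.001]
force: [-0.4, 0.5, 0.6]
width: 0.0878
grip_force: 0.0
```

```bash
python3 - <<'E'
from h import *
c=snap('wrist','w7'); s=manip.read_state(); print(s['tcp_pos'].round(4),R.from_quat(s['tcp_rot']).as_matrix().round(3).tolist())
print(uv(c,(.487,-.222,.085)),uv(c,(.484,-.222,.085)))
snap('top','top7')
E
```

```text
[ 0.4615 -0.2228  0.2109] [[1.0, 0.0, -0.001], [0.0, -1.0, 0.001], [-0.001, -0.001, -1.0]]
[276.9 174.6] [276.9 178.4]
```

View pics/w7.png

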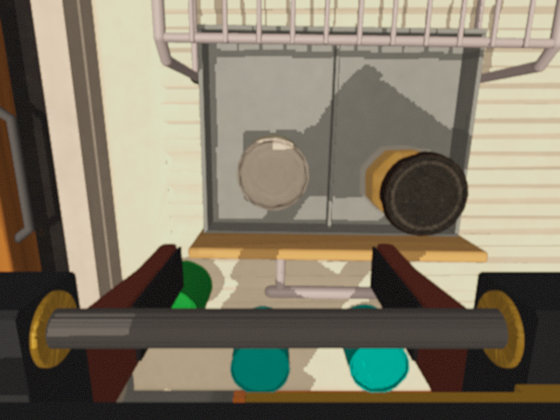

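Wrist view: the pull-out is open, the tin lid at (273,173) and honey standing at (424,193) in the right half. The tin is at about (0.488,-0.219).

Call:
jog_arm(
  targets=[
    [0, 0, 0, 20, -4, 0, 100],
    [0, 0, 0, 26.5, -4, 20, 100],
    [0, 0, 0, 26.5, -4, 65, 100],
    [0, 0, 0, 26.5, -4, 105, 100],
    [0, 0, 0, 26.5, -4, 135, 100],
    [0, 0, 0, 26.5, -4, 155, 100],
    [0, 0, 0, 26.5, -4, 161, 100],
    [0, 0, 0, 26.5, -4, 161, 100],
  ],
)

```text
clock: 22.9
tcp_pos: [0.488, -0.2189, 0.05]
tcp_rot: [1.0, -0.001, -0.001, -0.001]
force: [-0.3, -0.6, 0.4]
width: 0.0876
grip_force: 0.0
```

Call:
jog_arm(
  targets=[
    [0, 0, 0, 0, 0, 0, 70],
    [0, 0, 0, 0, 0, 0, 55],
    [0, 0, 0, 0, 0, 0, 55],
    [0, 0, 0, 0, 0, 0, 55],
    [0, 0, 0, 0, 0, 0, 55],
    [0, 0, 0, 0, 0, 0, 55],
  ],
  squeeze=20,
)

```text
clock: 23.5
tcp_pos: [0.4889, -0.2194, 0.0513]
tcp_rot: [1.0, -0.001, 0.0, 0.0]
force: [-0.6, -0.0, 6.6]
width: 0.0573
grip_force: 20.0
```

Call:
jog_arm(
  targets=[
    [0, 0, 0, 0, 0, -6, 50],
    [0, 0, 0, 0, 0, -25, 50],
    [0, 0, 0, 0, 0, -60, 50],
    [0, 0, 0, 0, 0, -100, 50],
    [0, 0, 0, 0, 0, -145, 50],
    [0, 0, 0, 0, 0, -185, 50],
    [0, 0, 0, 0, 0, -205, 50],
    [0, 0, 0, 0, 0, -205, 50],
  ],
)

```text
clock: 24.3
tcp_pos: [0.4902, -0.2201, 0.2591]
tcp_rot: [1.0, -0.001, 0.003, 0.002]
force: [-0.4, -0.4, -1.9]
width: 0.0573
grip_force: 20.0
```

Call:
jog_arm(
  targets=[
    [0, 0, 0, 0, -20, 0, 50],
    [0, 0, 0, 0, -55, 0, 50],
    [0, 0, 0, 0, -95, 0, 50],
    [0, 0, 0, 0, -135, 0, 50],
    [0, 0, 0, 0, -175, 0, 50],
    [0, 0, 0, 0, -215, 0, 50],
    [0, 0, 0, 0, -255, 0, 50],
    [0, 0, 0, 0, -295, 0, 50],
  ],
)

```text
clock: 25.1
tcp_pos: [0.4877, 0.0774, 0.2536]
tcp_rot: [1.0, -0.002, -0.002, -0.0]
force: [0.8, -1.1, -1.7]
width: 0.0574
grip_force: 20.0
```

Call:
jog_arm(
  targets=[
    [0, 0, 0, 0, -40, 0, 50],
    [0, 0, 0, 0, -80, 0, 50],
    [0, 0, 0, 0, -120, 0, 50],
    [0, 0, 0, 0, -160, 0, 50],
    [0, 0, 0, 0, -195, 0, 50],
    [0, 0, 0, 0, -215, 0, 50],
    [0, 0, 0, 0, -220, 0, 50],
    [0, 0, 0, 0, -220, 0, 50],
  ],
)

```text
clock: 25.9
tcp_pos: [0.489, 0.2956, 0.254]
tcp_rot: [1.0, -0.001, -0.001, 0.001]
force: [-0.9, -0.6, -1.2]
width: 0.0569
grip_force: 20.0
```

```bash
python3 - <<'E'
from h import *
c=snap('wrist','w8'); s=manip.read_state(); print(s['tcp_pos'].round(4),s['tcp_rot'].round(3),s['width'],s['joint_velocities'].round(3))
print(uv(c,(.4859,.35,.056)),uv(c,(.491,.35,.056)))
E
```

```text
[0.4893 0.2949 0.2544] [ 1.    -0.001 -0.001  0.001] 0.05704941118378043 [-0.019 -0.011 -0.001 -0.003  0.003 -0.001]
[222.  193.4] [221.8 188.3]
```

View pics/w8.png

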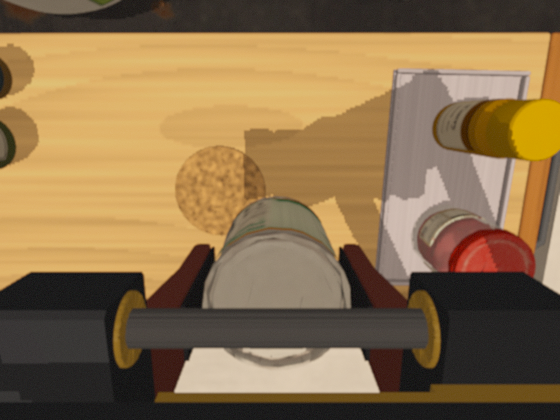

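Wrist view: cork mat centre is about (221,190), giving (0.489,0.350). The tin is held upright, and both jars stand on the tray at right.

Call:
jog_arm(
  targets=[
    [0, 0, 0, 0, -30, 0, 50],
    [0, 0, 0, 0, -50, 0, 50],
    [0, 0, 0, 0, -55.5, 20, 50],
    [0, 0, 0, 0, -55.5, 55, 50],
    [0, 0, 0, 0, -55.5, 95, 50],
    [0, 0, 0, 0, -55.5, 130, 50],
    [0, 0, 0, 0, -55.5, 148, 50],
    [0, 0, 0, 0, -55.5, 154, 50],
  ],
)

```text
clock: 26.75
tcp_pos: [0.4887, 0.3498, 0.0991]
tcp_rot: [1.0, -0.002, -0.002, 0.001]
force: [-0.5, 0.2, -1.8]
width: 0.0573
grip_force: 20.0
```

Call:
jog_arm(
  targets=[
    [0, 0, 0, 0, 0, 1, 50],
    [0, 0, 0, 0, 0, 2, 50],
    [0, 0, 0, 0, 0, 3, 50],
    [0, 0, 0, 0, 0, 3, 50],
  ],
)

```text
clock: 27.15
tcp_pos: [0.4909, 0.3517, 0.0998]
tcp_rot: [1.0, -0.002, 0.001, -0.001]
force: [0.2, 0.6, -1.5]
width: 0.0574
grip_force: 20.0
```

Call:
jog_arm(
  targets=[
    [0, 0, 0, -1.5, 1, 2, 50],
    [0, 0, 0, -1.5, 1, 4, 50],
    [0, 0, 0, -1.5, 1, 5, 50],
    [0, 0, 0, -1.5, 1, 5, 50],
  ],
)

```text
clock: 27.55
tcp_pos: [0.4885, 0.3503, 0.0944]
tcp_rot: [1.0, -0.001, -0.0, -0.0]
force: [-2.3, -1.4, 4.7]
width: 0.0572
grip_force: 20.0
```

Call:
jog_arm(
  targets=[
    [0, 0, 0, 0, 0, 0, 75],
    [0, 0, 0, 0, 0, 0, 90],
    [0, 0, 0, 0, 0, 0, 100],
    [0, 0, 0, 0, 0, -25, 100],
    [0, 0, 0, 0, 0, -70, 100],
    [0, 0, 0, 0, 0, -115, 100],
    [0, 0, 0, 0, 0, -155, 100],
    [0, 0, 0, 0, 0, -155, 100],
  ],
)

```text
clock: 28.35
tcp_pos: [0.4922, 0.3523, 0.2552]
tcp_rot: [1.0, -0.001, 0.005, -0.003]
force: [0.6, 0.7, -0.5]
width: 0.0881
grip_force: 0.0
```

Call:
jog_arm(
  targets=[
    [0, 0, 0, 0, 45, 0, 100],
    [0, 0, 0, 0, 90, 0, 100],
    [0, 0, 0, 0, 140, 0, 100],
    [0, 0, -8, 0, 190, 0, 100],
    [0, 0, -16, 0, 240, 0, 100],
    [0, 0, -24, 0, 290, 0, 100],
    [0, 0, -32, 0, 340, 0, 30],
    [0, 0, -40, 0, 385, 0, 30],
  ],
)

```text
clock: 29.15
tcp_pos: [0.4873, -0.014, 0.2479]
tcp_rot: [0.946, 0.323, -0.0, -0.0]
force: [0.7, -0.3, 0.2]
width: 0.075
grip_force: 0.0
```

```bash
cat > go.py <<'E'
from h import *; import sys
s=manip.read_state(); M=R.from_quat(s['tcp_rot']); t=np.array([float(a) for a in sys.argv[1:4]]); yaw=float(sys.argv[4])
G=R.from_matrix([[np.cos(yaw),np.sin(yaw),0],[np.sin(yaw),-np.cos(yaw),0],[0,0,-1]])
print(s['tcp_pos'].round(4),'shift mm',(M.inv().apply(t-s['tcp_pos'])*1000).round(1),'turn',np.degrees((M.inv()*G).as_rotvec()).round(1))
E
python3 go.py .381 -.2695 .215 1.55
```

```text
[ 0.4873 -0.014   0.2479] shift mm [-240.4  137.1   32.9] turn [ -0.1   0.  -51.1]
```

Call:
jog_arm(
  targets=[
    [0, 0, -8, -40, 23, 5, 30],
    [0, 0, -16, -80, 46, 10, 30],
    [0, 0, -24, -120, 69, 15, 30],
    [0, 0, -32, -160, 91, 20, 30],
    [0, 0, -40, -200, 114, 26, 30],
    [0, 0, -48, -230, 131, 30, 30],
    [0, 0, -51, -240, 137, 33, 30],
    [0, 0, -51, -240, 137, 33, 30],
  ],
)

```text
clock: 29.95
tcp_pos: [0.3792, -0.2689, 0.2144]
tcp_rot: [0.717, 0.697, -0.0, -0.001]
force: [-0.1, -0.7, 0.6]
width: 0.0263
grip_force: 0.0
```

Call:
jog_arm(
  targets=[
    [0, 0, 0, 0, 0, 0, 30],
    [0, 0, 0, 0, 0, 0, 30],
    [0, 0, 0, 0, 0, 0, 30],
  ],
)

```text
clock: 30.25
tcp_pos: [0.3811, -0.2659, 0.2157]
tcp_rot: [0.717, 0.697, 0.0, -0.0]
force: [0.3, 0.4, -0.0]
width: 0.0265
grip_force: 0.0
```

```bash
python3 go.py .381 -.2695 .057 1.55; python3 -c "
from h import *
c=snap('wrist','w9');print(uv(c,(.381,-.2695,.072)))"
```

```text
[ 0.3811 -0.2659  0.2157] shift mm [ -3.7  -0.  158.7] turn [ 0.  -0.  -0.4]
[276.1 207.1]
```

View pics/w9.png

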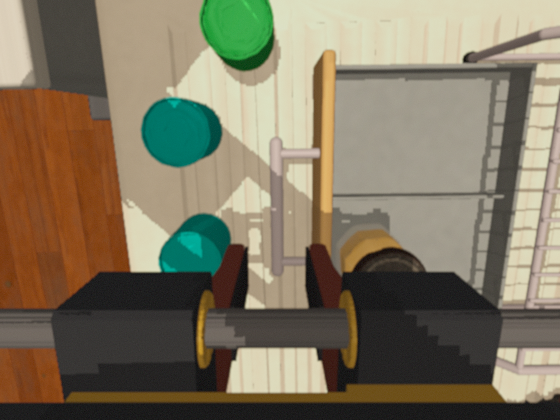

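Bar handle is at u≈277, v 137–275, centred between the fingers and still drawn; honey is standing.

Call:
jog_arm(
  targets=[
    [0, 0, 0, -3.5, 0, 30, 30],
    [0, 0, 0, -3.5, 0, 70, 30],
    [0, 0, 0, -3.5, 0, 100, 30],
    [0, 0, 0, -3.5, 0, 125, 30],
    [0, 0, 0, -3.5, 0, 142, 30],
    [0, 0, 0, -3.5, 0, 153, 30],
    [0, 0, 0, -3.5, 0, 159, 30],
    [0, 0, 0, -3.5, 0, 159, 30],
  ],
)

```text
clock: 31.1
tcp_pos: [0.3807, -0.2702, 0.0564]
tcp_rot: [0.717, 0.697, 0.0, -0.0]
force: [0.1, -0.2, 0.0]
width: 0.0263
grip_force: 0.0
```

Call:
jog_arm(
  targets=[
    [0, 0, 0, 0, 0, 0, 10],
    [0, 0, 0, 0, 0, 0, 5],
    [0, 0, 0, 0, 0, 0, 5],
    [0, 0, 0, 0, 0, 0, 5],
    [0, 0, 0, 0, 0, 0, 5],
  ],
  squeeze=30,
)

```text
clock: 31.6
tcp_pos: [0.381, -0.271, 0.0574]
tcp_rot: [0.717, 0.697, 0.0, 0.001]
force: [0.2, 0.3, 6.6]
width: 0.0104
grip_force: 30.0
```

Call:
jog_arm(
  targets=[
    [0, 0, 0, 0, 2, 0, 5],
    [0, 0, 0, 0, 6, 0, 5],
    [0, 0, 0, 0, 12, 0, 5],
    [0, 0, 0, 0, 20, 0, 5],
    [0, 0, 0, 0, 29, 0, 5],
    [0, 0, 0, 0, 39, 0, 5],
    [0, 0, 0, 0, 49, 0, 5],
    [0, 0, 0, 0, 59, 0, 5],
  ],
)

```text
clock: 32.4
tcp_pos: [0.4397, -0.2719, 0.0574]
tcp_rot: [0.717, 0.697, 0.0, -0.0]
force: [-1.6, 2.5, 8.6]
width: 0.0101
grip_force: 30.0
```

Call:
jog_arm(
  targets=[
    [0, 0, 0, 0, 10, 0, 5],
    [0, 0, 0, 0, 20, 0, 5],
    [0, 0, 0, 0, 30, 0, 5],
    [0, 0, 0, 0, 40, 0, 5],
    [0, 0, 0, 0, 50, 0, 5],
    [0, 0, 0, 0, 60, 0, 5],
    [0, 0, 0, 0, 68, 0, 5],
    [0, 0, 0, 0, 74, 0, 5],
  ],
)

```text
clock: 33.2
tcp_pos: [0.5137, -0.273, 0.0574]
tcp_rot: [0.717, 0.697, 0.001, -0.001]
force: [-1.3, 4.4, 8.6]
width: 0.0106
grip_force: 30.0
```

Call:
jog_arm(
  targets=[
    [0, 0, 0, 1, 5, 0, 5],
    [0, 0, 0, 1, 10, 0, 5],
    [0, 0, 0, 2, 14, 0, 5],
    [0, 0, 0, 2, 16, 0, 5],
    [0, 0, 0, 2, 17, 0, 5],
    [0, 0, 0, 2, 18, 0, 5],
    [0, 0, 0, 2, 19, 0, 5],
    [0, 0, 0, 2, 19, 0, 5],
  ],
)

```text
clock: 34.0
tcp_pos: [0.531, -0.2732, 0.0574]
tcp_rot: [0.717, 0.697, -0.001, -0.001]
force: [-6.5, -1.5, 10.9]
width: 0.0101
grip_force: 30.0
```

Call:
jog_arm(
  targets=[
    [0, 0, 0, 0, 1, 0, 5],
    [0, 0, 0, 0, 2, 0, 5],
    [0, 0, 0, 0, 2, 0, 5],
  ],
)

```text
clock: 34.3
tcp_pos: [0.531, -0.2731, 0.0573]
tcp_rot: [0.717, 0.698, -0.002, -0.002]
force: [-12.0, -3.7, 14.3]
width: 0.0097
grip_force: 30.0
```

Call:
jog_arm(
  targets=[
    [0, 0, 0, 0, 0, 0, 20],
    [0, 0, 0, 0, 0, 0, 30],
    [0, 0, 0, 0, 0, 0, 30],
    [0, 0, 0, 0, 0, -20, 30],
    [0, 0, 0, 0, 0, -60, 30],
    [0, 0, 0, 0, 0, -105, 60],
    [0, 0, 0, 0, 0, -150, 90],
    [0, 0, 0, 0, 0, -165, 100],
  ],
)

```text
clock: 35.1
tcp_pos: [0.5371, -0.274, 0.2267]
tcp_rot: [0.717, 0.697, 0.001, 0.004]
force: [0.4, -0.5, 0.1]
width: 0.047
grip_force: 0.0
```

```bash
python3 -c "
from h import *
c=snap('wrist','w10')"; python3 go.py .4457 .1282 .225 0
```

```text
[ 0.5375 -0.2743  0.2274] shift mm [ 3.998e+02 -1.028e+02 -2.000e-01] turn [ 0.6 -0.1 88.4]
```

View pics/w10.png

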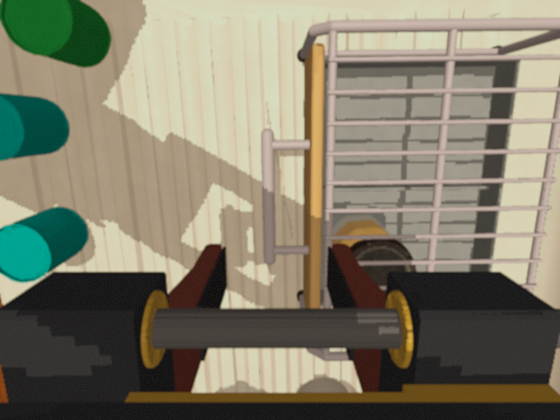

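Pull-out is home against the organiser front and the honey jar stands inside. Next, the jam jar.

Call:
jog_arm(
  targets=[
    [0, 0, 8, 30, -12, 0, 100],
    [0, 0, 16, 70, -24, 0, 100],
    [0, 0, 24, 110, -36, 0, 100],
    [0, 0, 32, 150, -48, 0, 100],
    [0, 0, 40, 190, -60, 0, 100],
    [0, 0, 48, 230, -72, 0, 100],
    [0, 0, 56, 270, -84, 0, 100],
    [0, 0, 64, 310, -95, 0, 100],
  ],
)

```text
clock: 35.95
tcp_pos: [0.4473, 0.0401, 0.2206]
tcp_rot: [0.978, 0.211, -0.001, -0.0]
force: [1.4, 0.3, 0.1]
width: 0.0878
grip_force: 0.0
```

```bash
python3 go.py .4457 .1282 .215 0
```

```text
[0.4473 0.0401 0.2206] shift mm [ 34.9 -80.9   5.7] turn [-0.1  0.1 24.3]
```

Call:
jog_arm(
  targets=[
    [0, 0, 8, 15, -35, 5, 100],
    [0, 0, 16, 28, -65, 5, 100],
    [0, 0, 24, 35, -81, 5, 100],
    [0, 0, 24.3, 35, -81, 5, 100],
    [0, 0, 24.3, 35, -81, 5, 100],
    [0, 0, 24.3, 35, -81, 5, 100],
  ],
)

```text
clock: 36.55
tcp_pos: [0.4464, 0.1257, 0.2162]
tcp_rot: [1.0, 0.004, -0.0, 0.0]
force: [1.1, -0.7, -0.6]
width: 0.0876
grip_force: 0.0
```

```bash
python3 go.py .4457 .1282 .0853 0; python3 - <<'E'
from h import *
c=snap('wrist','w11'); g=uv(c,(.4457,.1282,.151)).astype(int)
hsv=cv2.cvtColor(c['color'],cv2.COLOR_RGB2HSV).astype(int); k=(((hsv[...,0]<8)|(hsv[...,0]>172))&(hsv[...,1]>130)).astype(np.uint8); k[:, :g[0]-60]=0;k[:,g[0]+60:]=0;k[:g[1]-70]=0;k[g[1]+70:]=0
n,l,s,ct=cv2.connectedComponentsWithStats(k); x,y,w,h=s[1+s[1:,4].argmax()][:4]
print(g,(x,y,w,h),px(c,x+w/2-.5,y+h-.5,.151)+[.0325,0,0])
E
```

```text
[0.4464 0.1257 0.2162] shift mm [ -0.6  -2.5 130.9] turn [0.  0.  0.5]
[274 228] (np.int32(226), np.int32(181), np.int32(95), np.int32(96)) [0.4455 0.1287 0.151 ]
```

Call:
jog_arm(
  targets=[
    [0, 0, 0.5, -0.6, -2.5, 0, 100],
    [0, 0, 0.5, -0.6, -2.5, 40, 100],
    [0, 0, 0.5, -0.6, -2.5, 80, 100],
    [0, 0, 0.5, -0.6, -2.5, 110, 100],
    [0, 0, 0.5, -0.6, -2.5, 125, 100],
    [0, 0, 0.5, -0.6, -2.5, 130, 100],
    [0, 0, 0.5, -0.6, -2.5, 130, 100],
  ],
)

```text
clock: 37.3
tcp_pos: [0.4458, 0.1287, 0.0864]
tcp_rot: [1.0, -0.001, -0.001, 0.0]
force: [-0.1, -0.4, 0.3]
width: 0.088
grip_force: 0.0
```

Call:
jog_arm(
  targets=[
    [0, 0, 0, 0, 0, 0, 75],
    [0, 0, 0, 0, 0, 0, 55],
    [0, 0, 0, 0, 0, 0, 55],
    [0, 0, 0, 0, 0, 0, 55],
    [0, 0, 0, 0, 0, 0, 55],
    [0, 0, 0, 0, 0, 0, 55],
  ],
)

```text
clock: 37.9
tcp_pos: [0.4467, 0.1289, 0.0873]
tcp_rot: [1.0, -0.001, 0.001, 0.0]
force: [-0.1, -3.7, 6.5]
width: 0.0624
grip_force: 30.0
```

Call:
jog_arm(
  targets=[
    [0, 0, 0, 0, 0, -8, 55],
    [0, 0, 0, 0, 0, -30, 55],
    [0, 0, 0, 0, 0, -65, 55],
    [0, 0, 0, 0, 0, -100, 55],
    [0, 0, 0, 0, 0, -120, 55],
    [0, 0, 0, 0, 0, -120, 55],
  ],
)

```text
clock: 38.5
tcp_pos: [0.4475, 0.1296, 0.2092]
tcp_rot: [1.0, -0.001, 0.002, -0.001]
force: [0.3, -0.2, -5.3]
width: 0.0625
grip_force: 30.0
```

```bash
python3 go.py .481 -.3295 .195 0
```

```text
[0.4475 0.1296 0.2092] shift mm [ 34.3 459.   13.8] turn [-0.1 -0.3 -0.1]
```

Call:
jog_arm(
  targets=[
    [0, 0, 0, 0, 20, 0, 55],
    [0, 0, 0, 2, 60, 0, 55],
    [0, 0, 0, 5, 105, 0, 55],
    [0, 0, 0, 10, 150, 0, 55],
    [0, 0, 0, 15, 195, 0, 55],
    [0, 0, 0, 20, 240, 0, 55],
    [0, 0, 0, 25, 285, 0, 55],
    [0, 0, 0, 30, 330, 0, 55],
  ],
)

```text
clock: 39.3
tcp_pos: [0.4739, -0.2019, 0.2046]
tcp_rot: [1.0, -0.001, -0.001, -0.001]
force: [0.9, 0.0, -4.3]
width: 0.0627
grip_force: 30.0
```

Call:
jog_arm(
  targets=[
    [0, 0, 0, 2, 40, 0, 55],
    [0, 0, 0, 4, 80, 0, 55],
    [0, 0, 0, 5, 110, 0, 55],
    [0, 0, 0, 5, 125, 0, 55],
    [0, 0, 0, 5, 125, 0, 55],
    [0, 0, 0, 5, 125, 0, 55],
  ],
)

```text
clock: 39.9
tcp_pos: [0.4792, -0.3243, 0.2053]
tcp_rot: [1.0, -0.001, -0.001, -0.002]
force: [-0.4, 0.0, -4.8]
width: 0.0625
grip_force: 30.0
```

```bash
python3 go.py .482 -.329 .031 0
```

```text
[ 0.4792 -0.3243  0.2053] shift mm [  3.2   5.2 174.3] turn [-0.2  0.1 -0.1]
```

Call:
jog_arm(
  targets=[
    [0, 0, 0, 2, 4, 20, 55],
    [0, 0, 0, 2.5, 5, 55, 55],
    [0, 0, 0, 2.5, 5, 95, 55],
    [0, 0, 0, 2.5, 5, 130, 55],
    [0, 0, 0, 2.5, 5, 155, 55],
    [0, 0, 0, 2.5, 5, 165, 55],
    [0, 0, 0, 2.5, 5, 170, 55],
    [0, 0, 0, 2.5, 5, 170, 55],
  ],
)

```text
clock: 40.7
tcp_pos: [0.4829, -0.3305, 0.037]
tcp_rot: [1.0, -0.001, 0.0, -0.0]
force: [0.6, -0.6, -2.9]
width: 0.0627
grip_force: 30.0
```

```bash
python3 go.py .482 -.329 .0303 0
```

```text
[ 0.4829 -0.3305  0.037 ] shift mm [-0.9 -1.5  6.7] turn [-0.  -0.  -0.1]
```

Call:
jog_arm(
  targets=[
    [0, 0, 0, -1, -1.5, 2, 55],
    [0, 0, 0, -1, -1.5, 4, 55],
    [0, 0, 0, -1, -1.5, 6, 55],
    [0, 0, 0, -1, -1.5, 7, 55],
    [0, 0, 0, -1, -1.5, 7, 55],
  ],
)

```text
clock: 41.2
tcp_pos: [0.4818, -0.3298, 0.0303]
tcp_rot: [1.0, -0.001, 0.0, 0.0]
force: [-0.5, 1.0, 2.5]
width: 0.062
grip_force: 30.0
```

Call:
jog_arm(
  targets=[
    [0, 0, 0, 0, 0, 0, 80],
    [0, 0, 0, 0, 0, 0, 100],
    [0, 0, 0, 0, 0, 0, 100],
    [0, 0, 0, 0, 0, 0, 100],
    [0, 0, 0, 0, 0, -30, 100],
    [0, 0, 0, 0, 0, -75, 100],
    [0, 0, 0, 0, 0, -125, 100],
    [0, 0, 0, 0, 0, -170, 100],
  ],
)

```text
clock: 42.0
tcp_pos: [0.4815, -0.3295, 0.2017]
tcp_rot: [1.0, -0.001, 0.0, 0.0]
force: [-0.3, 0.6, -0.0]
width: 0.088
grip_force: 0.0
```

Call:
jog_arm(
  targets=[
    [0, 0, 0, 6, -45, -10, 100],
    [0, 0, 0, 14, -95, -20, 100],
    [0, 0, 0, 22, -145, -30, 100],
    [0, 0, 0, 30, -195, -30, 100],
    [0, 0, 0, 38, -245, -30, 100],
    [0, 0, 0, 46, -295, -30, 100],
    [0, 0, 0, 54, -345, -30, 100],
    [0, 0, 0, 60, -390, -30, 100],
  ],
)

```text
clock: 42.8
tcp_pos: [0.5423, 0.0613, 0.2298]
tcp_rot: [1.0, -0.001, 0.0, -0.0]
force: [0.9, 0.3, -0.2]
width: 0.0878
grip_force: 0.0
```

Call:
jog_arm(
  targets=[
    [0, 0, 0, 3, -40, 0, 100],
    [0, 0, 0, 6, -65, 0, 100],
    [0, 0, 0, 6, -65, 0, 100],
    [0, 0, 0, 6, -65, 0, 100],
    [0, 0, 0, 6, -65, 0, 100],
  ],
)

```text
clock: 43.3
tcp_pos: [0.5481, 0.1232, 0.2296]
tcp_rot: [1.0, -0.001, -0.0, 0.0]
force: [1.0, 0.7, -0.6]
width: 0.0878
grip_force: 0.0
```

```bash
python3 go.py .5481 .1283 .1045 0;  python3 - <<'E'
from h import *
c=snap('wrist','w12'); g=uv(c,(.5481,.1283,.174)).astype(int)
hsv=cv2.cvtColor(c['color'],cv2.COLOR_RGB2HSV).astype(int); H=hsv[...,0]; k=((H>15)&(H<32)&(hsv[...,1]>170)).astype(np.uint8); k[:, :g[0]-60]=0;k[:,g[0]+60:]=0;k[:g[1]-70]=0;k[g[1]+70:]=0
n,l,s,ct=cv2.connectedComponentsWithStats(k); x,y,w,h=s[1+s[1:,4].argmax()][:4]
print(g,(x,y,w,h),px(c,x+w/2-.5,y+h-.5,.174)+[.0195,0,0])
E
```

```text
[0.5481 0.1232 0.2296] shift mm [  0.   -5.2 125.1] turn [ 0.   0.  -0.2]
[269 232] (np.int32(240), np.int32(172), np.int32(61), np.int32(87)) [0.5506 0.1282 0.174 ]
```

Call:
jog_arm(
  targets=[
    [0, 0, 0, 0, -5, 0, 100],
    [0, 0, 0, 0, -5, 40, 100],
    [0, 0, 0, 0, -5, 80, 100],
    [0, 0, 0, 0, -5, 110, 100],
    [0, 0, 0, 0, -5, 122, 100],
    [0, 0, 0, 0, -5, 125, 100],
    [0, 0, 0, 0, -5, 125, 100],
  ],
)

```text
clock: 44.05
tcp_pos: [0.549, 0.1291, 0.1053]
tcp_rot: [1.0, -0.001, 0.0, -0.0]
force: [-0.1, -0.2, 0.3]
width: 0.0876
grip_force: 0.0
```

Call:
jog_arm(
  targets=[
    [0, 0, 0, 0, 0, 0, 60],
    [0, 0, 0, 0, 0, 0, 40],
    [0, 0, 0, 0, 0, 0, 40],
    [0, 0, 0, 0, 0, 0, 40],
    [0, 0, 0, 0, 0, 0, 40],
    [0, 0, 0, 0, 0, 0, 40],
    [0, 0, 0, 0, 0, 0, 40],
  ],
  squeeze=25,
)

```text
clock: 44.75
tcp_pos: [0.5484, 0.1292, 0.1048]
tcp_rot: [1.0, -0.001, 0.0, -0.0]
force: [-1.0, -0.5, 2.4]
width: 0.0433
grip_force: 24.9
```

Call:
jog_arm(
  targets=[
    [0, 0, 0, 0, 0, -8, 40],
    [0, 0, 0, 0, 0, -30, 40],
    [0, 0, 0, 0, 0, -65, 40],
    [0, 0, 0, 0, 0, -100, 40],
    [0, 0, 0, 0, 0, -120, 40],
    [0, 0, 0, 0, 0, -120, 40],
  ],
)

```text
clock: 45.35
tcp_pos: [0.5503, 0.1296, 0.2279]
tcp_rot: [1.0, -0.001, 0.003, -0.0]
force: [0.2, 0.1, -3.3]
width: 0.0435
grip_force: 24.8
```

```bash
python3 go.py .4800 -.2105 .21 0
```

```text
[0.5503 0.1296 0.2279] shift mm [-69.7 340.3  17.2] turn [-0.1 -0.3 -0.1]
```

Call:
jog_arm(
  targets=[
    [0, 0, 0, -4, 20, 0, 40],
    [0, 0, 0, -12, 60, 0, 40],
    [0, 0, 0, -21, 105, 0, 40],
    [0, 0, 0, -31, 150, 0, 40],
    [0, 0, 0, -40, 195, 0, 40],
    [0, 0, 0, -49, 240, 0, 40],
    [0, 0, 0, -58, 285, 0, 40],
    [0, 0, 0, -66, 320, 5, 40],
  ],
)

```text
clock: 46.15
tcp_pos: [0.4804, -0.1927, 0.2185]
tcp_rot: [1.0, -0.001, -0.001, -0.0]
force: [-0.5, -0.0, -2.6]
width: 0.0434
grip_force: 24.8
```

Call:
jog_arm(
  targets=[
    [0, 0, 0, -2, 14, 5, 40],
    [0, 0, 0, -3, 19, 10, 40],
    [0, 0, 0, -3, 19, 10, 40],
    [0, 0, 0, -3, 19, 10, 40],
    [0, 0, 0, -3, 19, 10, 40],
  ],
)

```text
clock: 46.65
tcp_pos: [0.4789, -0.2082, 0.2096]
tcp_rot: [1.0, -0.0, -0.0, -0.0]
force: [0.3, -0.6, -2.4]
width: 0.0433
grip_force: 24.8
```

```bash
python3 go.py .480 -.2105 .053 0
```

```text
[ 0.4789 -0.2082  0.2096] shift mm [  1.1   2.4 156.6] turn [-0.  0. -0.]
```

Call:
jog_arm(
  targets=[
    [0, 0, 0, 0.5, 2, 20, 40],
    [0, 0, 0, 0.5, 2, 55, 40],
    [0, 0, 0, 0.5, 2, 95, 40],
    [0, 0, 0, 0.5, 2, 130, 40],
    [0, 0, 0, 0.5, 2, 147, 40],
    [0, 0, 0, 0.5, 2, 154, 40],
    [0, 0, 0, 0.5, 2, 156, 40],
    [0, 0, 0, 0.5, 2, 156, 40],
  ],
)

```text
clock: 47.45
tcp_pos: [0.4801, -0.2116, 0.0544]
tcp_rot: [1.0, -0.001, 0.001, 0.0]
force: [0.1, 0.9, -2.4]
width: 0.0437
grip_force: 24.8
```

```bash
python3 go.py .480 -.2105 .0475 0
```

```text
[ 0.4801 -0.2116  0.0544] shift mm [-0.1 -1.1  6.9] turn [ 0.  -0.1 -0.1]
```

Call:
jog_arm(
  targets=[
    [0, 0, 0, 0, -1, 2, 40],
    [0, 0, 0, 0, -1, 4, 40],
    [0, 0, 0, 0, -1, 6, 40],
    [0, 0, 0, 0, -1, 7, 40],
    [0, 0, 0, 0, -1, 7, 40],
  ],
)

```text
clock: 47.95
tcp_pos: [0.48, -0.2111, 0.0476]
tcp_rot: [1.0, -0.001, 0.001, 0.0]
force: [-0.8, 0.4, 4.0]
width: 0.0432
grip_force: 24.9
```

Call:
jog_arm(
  targets=[
    [0, 0, 0, 0, 0, 0, 70],
    [0, 0, 0, 0, 0, 0, 90],
    [0, 0, 0, 0, 0, 0, 90],
    [0, 0, 0, 0, 0, 0, 90],
    [0, 0, 0, 0, 0, -30, 90],
    [0, 0, 0, 0, 0, -75, 100],
    [0, 0, 0, 0, 0, -125, 100],
    [0, 0, 0, 0, 0, -175, 100],
  ],
)

```text
clock: 48.75
tcp_pos: [0.4785, -0.2102, 0.2232]
tcp_rot: [1.0, -0.001, -0.0, -0.0]
force: [1.4, 0.3, 0.6]
width: 0.0876
grip_force: 0.0
```

Call:
jog_arm(
  targets=[
    [0, 0, 0, -15, -30, -10, 100],
    [0, 0, 0, -30, -70, -20, 100],
    [0, 0, 0, -45, -115, -30, 100],
    [0, 0, 0, -55, -160, -30, 100],
    [0, 0, 0, -60, -190, -30, 100],
    [0, 0, 0, -60, -200, -30, 100],
    [0, 0, 0, -60, -200, -30, 100],
    [0, 0, 0, -60, -200, -30, 100],
  ],
)

```text
clock: 49.55
tcp_pos: [0.4201, -0.0113, 0.2517]
tcp_rot: [1.0, -0.001, 0.0, 0.0]
force: [-0.1, -1.1, 0.2]
width: 0.0875
grip_force: 0.0
```

```bash
python3 - <<'E'
from h import *
a=snap('top','top13'); b=snap('side','side13'); o=dict(np.load('pics/top0.npz'))
A=[cv2.resize(cv2.cvtColor(i['color'],cv2.COLOR_RGB2BGR)[112:227,140:430],None,fx=2.6,fy=2.6,interpolation=cv2.INTER_CUBIC) for i in (o,a)]
cv2.imwrite('pics/cmp.png',np.vstack(A)[:598])
hsv=cv2.cvtColor(a['color'],cv2.COLOR_RGB2HSV).astype(int); H,S=hsv[...,0],hsv[...,1]
for n,m,(u0,u1,v0,v1) in (('jam',((H<8)|(H>172))&(S>140),(365,405,195,228)),('slim',(H>12)&(H<30)&(S>130),(332,358,198,222))):
    p=np.argwhere(m[v0:v1,u0:u1]); print(n,p.mean(0)[::-1]+[u0,v0],len(p))
print(manip.read_state()['clock'])
E
```

```text
jam [382.88513514 210.60810811] 296
slim [344.37790698 210.60465116] 172
49.65
```

View pics/cmp.png

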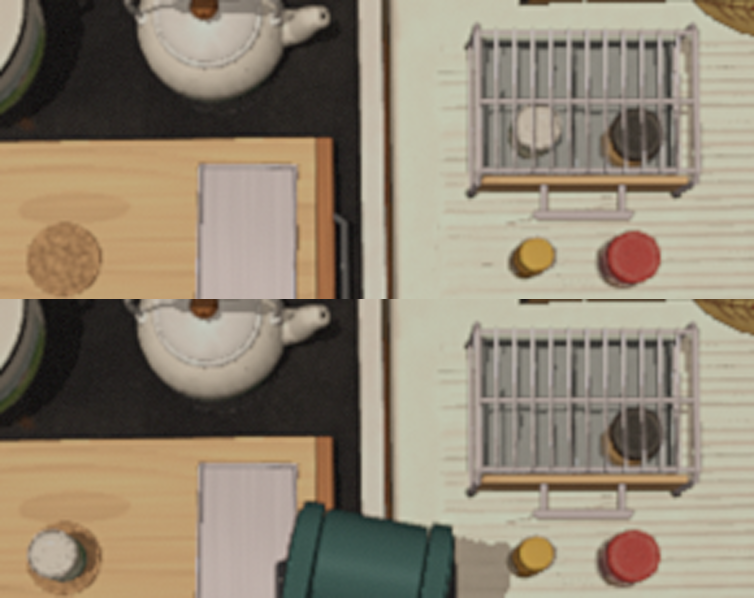

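Before (top) and after: both jars are back at the same pixels to within 0.2 px. The pull-out is home, honey unmoved, and the tin stands on the cork at about (161.5,210.5). I'll check the tin's centring, then hand in.

```bash
python3 - <<'E'
from h import *
c=dict(np.load('pics/top13.npz')); t=px(c,161.5,210.5,.128); k=px(c,164.54,211.55,.056); print(t,k)
if np.hypot(*(t-k)[:2])<.010: print(manip.close_job())
E
```

```text
[0.4824 0.3443 0.128 ] [0.4858 0.35   0.056 ]
the job is handed in; nothing more can be done
None
```

The job is handed in at about 50 s of the 138 s allowed, with the tin standing on the cork mat, the pull-out fully home with the honey jar in its place, and both jars back upright within about 1 mm of where they started; the last rough camera reading put the tin up to about 7 mm off the mat's centre.

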